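# Close the two halves of a mallet head on their dowels

## Task

On the joiner's bench lie the two halves of a wooden mallet head. First slide the half with the two upright dowels along the bench, without lifting it, into the corner of the L-shaped bench stop, its long side against the long batten and its end against the short one; then fit the other half onto the dowels, groove down, until the joint is fully closed. Press the pair together straight down, firmly (about 15 N), and finish while still pressing, with the head still home in the corner; leave the spare handle, glue bottle and sanding block where they are.

Things in the scene. Friction and masses are not known exactly. Their poses are not given: they have to be found in the camera images.
- dowel_half: Lower half, loose pale beech block, 0.18 kg: 56 (x) x 140 (y) x 32 mm thick, joint face up. Groove 32 wide, 12 deep across the middle of its top, along x. Two dowels, 12 mm diameter, tapered tips, stand 20 mm above its top (to 52 above the bench) at x = 0, y = +43 and -43. Origin: centre of underside; z up.
- hole_half: Upper half, loose pale beech block, 0.16 kg: 56 (x) x 140 (y) x 32 mm thick, lying groove down (groove 32 wide, 12 deep, along x). Two 14.5 mm through holes, chamfered, at x = 0, y = +43 and -43; either end fits either dowel. Origin: centre of underside; z up. Closed, its origin is 32 mm above the lower half's origin and its top 64 mm above the bench. Can be gripped across its width.
- corner_stop: Fixed L of two plywood battens, 16 mm high, 26 wide. Origin: inner corner of the L at bench height; z up. Long batten's inner face: along x = 0, from the corner 210 mm towards -y. Short batten's: along y = 0, 95 mm towards -x. The lower half, home against both battens, has its origin at x = -28, y = -70 mm here, its y along this y (either way round).
- mallet_handle: Bystander: spare mallet handle of pale wood, 26 mm wide, 260 mm long along its y, 22 mm thick, lying loose on the bench. Origin: underside.
- glue_bottle: Bystander: white plastic glue bottle, 58 mm in diameter, 160 mm tall, standing loose. Origin: centre of its underside.
- sanding_block: Bystander: dark wooden sanding block with a cork sole, 70 x 115 x 36 mm, lying loose. Origin: centre of its underside.
Things that resemble listed ones, but are neither listed nor needed, are in the scene too. What is shaped like the dowel_half but red is not meant. What is shaped like the hole_half but red is not meant.

How it is judged:
By the outcome, as a careful person would: the job done as asked, in the order asked, and still so for the second after the job is handed in, while the arm keeps its last pose, push and grip.
It also fails if it takes over 72 s, if anything falls off the work surface, if the arm or the gripper's body presses on something with over 40 N, if the wrist force passes 120 N, or if a joint passes its speed limit or range.

## Robot

A 7-joint arm with a two-finger parallel gripper is mounted at the origin on the work surface. World frame = base frame: x ahead of the robot, y to its left, z up, the work surface at z = 0. Lengths are in m, angles in rad, forces in N, time in s.
With the tool pointing down it reaches from about 0.425 to 0.925 m from the base axis. Payload 6.8 kg.
Tool frame: the origin (TCP) lies on the centre line of the jaws, within the pads' length; the fingertips stand bot.tip_reach ahead of it and the grasp point (between the pads) lies 3 mm ahead of it (bot.tip_reach is the distance from the TCP to the fingertips, in m); z points along the fingers, y is the line along which they close (so a half turn about z gives the same grasp; the last joint's range is limited). The gripper opens to 85 mm and grips with 20 to 120 N. Pads are 22 mm wide; open, the fingers measure 114 mm over their backs; the gripper's body (76 mm by 85 mm) begins 54 mm behind the grasp point. The pads swing forward as they close: fully open they stand 13 mm farther back than shut.
Start: joints at [-1.353, 0.477, 0.022, 1.555, -0.011, 1.109, -0.083], TCP at [0.216, 0.64, 0.218] pointing down, gripper open.
Joint ranges: [-2.96, 2.96], [-0.34, 2.1], [-1.41, 1.46], [0.24, 2.44], [-1.37, 4.51], [0.17, 1.92], [-2.96, 2.96]. Speed limits (rad/s): [2.39, 2.39, 3.14, 3.14, 3.14, 3.14, 3.14].

## Interface

Orientations are given as a unit quaternion [w, x, y, z].
In Python, from station import bot gives the robot as it stands.
- The arm moves only by the tool jog_arm, never from a script. Its argument "deltas" is a list of rows, each a list of 7 numbers: the shift along the world's x, y, z in m, then the turn, a rotation vector about the world's x, y, z in rad, then the opening, from 0 (shut) to 1 (fully open). In form: [[x, y, z, rx, ry, rz, grip], ...]. A call has 1 to 10 rows; each row shifts and turns the commanded pose from where the row before left it; what a row does not reach is not made up. A row lasts 1/10 s, in which the tool goes at most 50 mm and 8.59 degrees, less where a joint would pass 70% of its speed; a pose out of reach is approached as far as the arm can. A call with a gripper value outside its range is refused whole. The fingers move at their own pace and stop on an object; "newtons" is the grip in N (left out, the last holds). Time passes only in rows, so rows that do not move let the fingers close. It gives the time, the measured TCP pose, the force, the opening and the grip force at its end, in the units of the state.
- bot.get_obs(): the state, without advancing time (a new reading comes with each control period).
- bot.read_camera(name): name is "side" or "top" or "wrist"; returns a dict with "img" (480x640x3 uint8, red, green, blue), "K" (3x3 intrinsics, pixels), "eye" and "attitude" of the camera in the world. Camera axes: x right, y down, z forward; pixel columns grow to the right and rows downward; lengths in m; the calibration is good to about 2 mm. A picture is of the moment at which its call begins. There is no depth.
- bot.hand_in(): hands the job in; it is judged then, once.
The state is a dict: "t": time; "q": joint angles; "joint_vel": joint speeds; "joint_torque": joint torques, N m; "eef_pos": TCP position; "tool_rot": TCP orientation; "contact_force": force on the tool from outside, world axes, zero at the start; "torque": the same for the moment, N m; "gripper_width": opening from 0.0 (shut) to 1.0 (fully open); "grasp_force": force on a finger pad.
Only numpy, scipy, OpenCV 4.12 (cv2) and the standard library are available. Lean on these libraries where they do the work, as an engineer would, in place of code of your own. Each camera call takes 0.05 s, during which the arm holds its last target. There are 200 camera calls.

## Working session

There is one attempt and no reset: what is moved stays moved. The work goes in short steps, Python scripts to look and compute and a tool call to move; the robot and the scene stay as the last step left them, time stands still between calls to the robot, and variables do not carry over. Pictures are saved under pics/ and viewed, at most 10 in all, crops included, and the job is handed in when it is done.

Besides the shell and the picture viewer there is one more tool, called after "Call:" as name(argument=value, ...) on one line, values as JSON. jog_arm: Moves the arm, as the interface text tells. Its arguments: {"type":"object","properties":{"deltas":{"type":"array"},"newtons":{"type":"number"}},"required":["deltas"]}

```bash
mkdir -p pics && ls && python3 - <<'E'
from station import bot
import cv2
print(bot.tip_reach, bot.get_obs())
for n in ("top","side"):
    c=bot.read_camera(n); cv2.imwrite(f"pics/{n}0.png",c["img"][:,:,::-1])
    print(n,c["K"],c["eye"],c["attitude"])
E
```

```text
pics
0.022 {'t': 0.0, 'q': array([-1.35312171,  0.47777962,  0.02239249,  1.5564514 , -0.01153662,
        1.10931201, -0.08310593]), 'joint_vel': array([ 4.65754844e-04, -5.86806477e-05, -1.72870731e-03,  6.73242795e-04,
        6.64967438e-05, -3.91196472e-04, -9.32061327e-04]), 'joint_torque': array([ 4.74536421e-06, -5.96433413e+01,  1.60779387e+00, -2.81204242e+01,
        1.24213859e-02,  9.06727393e-03,  2.61746840e-05]), 'eef_pos': array([0.21586762, 0.63889782, 0.21694052]), 'tool_rot': array([-8.49691484e-05,  1.62191349e-01,  9.86758905e-01, -9.06872209e-04]), 'contact_force': array([-0.86152067, -0.67570109, -0.27120367]), 'torque': array([ 0.01756948, -0.0194788 ,  0.01617162]), 'grasp_force': 0.0, 'gripper_width': 1.000441487900526}
top [[467.77930275   0.         325.06979256]
 [  0.         467.77930275 238.86115355]
 [  0.           0.           1.        ]] [0.39060327 0.03318494 1.21928432] [-0.04373184  0.70929326 -0.70150264  0.05370885]
side [[490.11298531   0.         325.0114944 ]
 [  0.         490.11298531 242.6607957 ]
 [  0.           0.           1.        ]] [ 0.20303104 -0.97517265  0.81353982] [-0.44168535  0.88444556 -0.13364045  0.06935659]
```

View pics/top0.png

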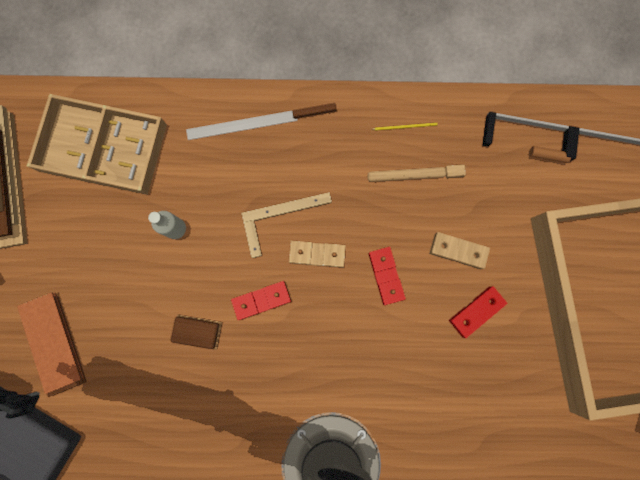

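View pics/side0.png

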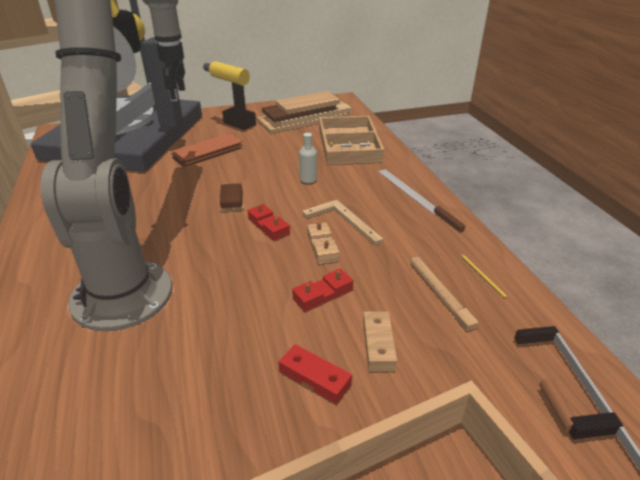

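The top view shows two dowel halves and two hole halves of each colour.
- **dowel_half:** pale at (317,254), with a red look-alike at (262,300) and another red part at (387,276). The pale one is meant: groove up with two pegs.
- **hole_half:** pale at (460,250), with a red look-alike at (478,312). The pale one is meant: two dark holes.
- **Stop:** its corner is near (250,217), with the long arm to (330,200) and the short arm to (255,255).

I'll confirm this in an enlarged crop.

```bash
cat > h.py <<'E'
import numpy as np, cv2
from scipy.spatial.transform import Rotation as R
from station import bot
def rot(q): return R.from_quat([q[1],q[2],q[3],q[0]]).as_matrix()
def ray(c,uv,z):
    uv=np.atleast_2d(np.array(uv,float)); d=np.c_[uv,np.ones(len(uv))]@np.linalg.inv(c["K"]).T@rot(c["attitude"]).T
    e=np.array(c["eye"]); return e+d*((z-e[2])/d[:,2])[:,None]
def proj(c,p):
    v=(np.atleast_2d(p)-np.array(c["eye"]))@rot(c["attitude"])@c["K"].T
    return v[:,:2]/v[:,2:]
E
python3 - <<'E'
from h import *
c=bot.read_camera("top"); im=c["img"][:,:,::-1]
x0,y0=232,180
cv2.imwrite("pics/crop.png",cv2.resize(im[y0:y0+125,x0:x0+265],None,fx=3,fy=3,interpolation=cv2.INTER_CUBIC))
hsv=cv2.cvtColor(im,cv2.COLOR_BGR2HSV)
for p in [(317,248),(300,245),(455,245),(285,209),(370,260),(400,230)]: print(p,hsv[p[1],p[0]])
for n,uv,z in [("dowel",(317,254),.032),("hole",(460,250),.032),("corner",(250,217),.016),("hand",(417,174),.01),("base",(331,464),0),("handR",(465,172),.01)]: print(n,ray(c,uv,z).round(3))
E
```

```text
(317, 248) [ 17 111 189]
(300, 245) [ 18 109 203]
(455, 245) [ 17 108 192]
(285, 209) [ 19  90 203]
(370, 260) [  7 196 113]
(400, 230) [ 14 153 157]
dowel [[0.516 0.037 0.032]]
hole [[ 0.531 -0.329  0.032]]
corner [[0.613 0.213 0.016]]
hand [[ 0.736 -0.227  0.01 ]]
base [[-0.001 -0.003  0.   ]]
handR [[ 0.744 -0.356  0.01 ]]
```

View pics/crop.png

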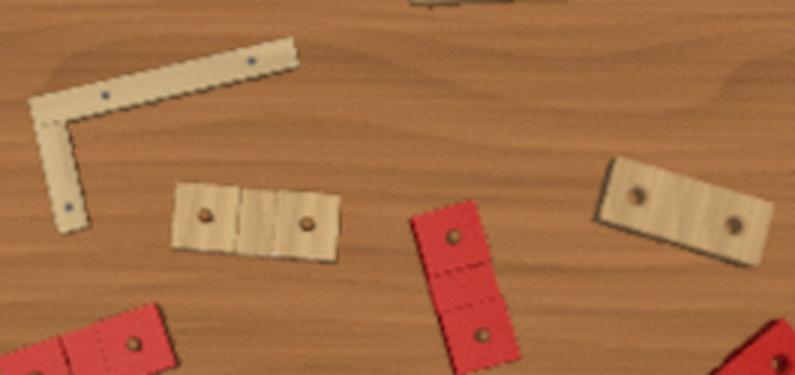

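The crop confirms it: pale dowel half with pegs at crop (206,216) and (307,224), pale hole half with holes at (637,196) and (735,225), stop inner corner at (67,121). Next I measure them.

```bash
python3 - <<'E'
from h import *
c=bot.read_camera("top"); im=c["img"][:,:,::-1]
f=lambda x,y:((x+.5)/3-.5+232,(y+.5)/3-.5+180)
for n,a,b,z in [("dowels",(206,216),(307,224),.052),("holes",(637,196),(735,225),.032)]:
    p=ray(c,[f(*a),f(*b)],z); d=p[0]-p[1]; print(n,p.round(4).tolist(),"mid",p.mean(0).round(4),"dist",np.linalg.norm(d).round(4),"yaw of y-axis from world y",np.degrees(np.arctan2(-d[0],d[1])).round(1))
hsv=cv2.cvtColor(im,cv2.COLOR_BGR2HSV)
m=cv2.inRange(hsv,(10,40,120),(25,128,255)); m=cv2.morphologyEx(m,cv2.MORPH_CLOSE,np.ones((3,3)))
for k in cv2.findContours(m,0,2)[0]:
    if cv2.contourArea(k)<400: continue
    x,y=k.mean(0)[0]
    if not(230<x<500 and 180<y<300): continue
    a=cv2.approxPolyDP(k,3,True)[:,0]
    z=.016 if x<300 and y<240 else .032
    print(a.tolist(), ray(c,a,z)[:,:2].round(4).tolist(), cv2.minAreaRect(k))
    if z==.016:
        P=k[:,0].astype(float)
        # inner edges: points near segment inner corner->ends
        ic=np.array(f(67,121)); L=np.array(f(299,66)); S=np.array(f(88,227))
        for e in (L,S):
            u=(e-ic)/np.linalg.norm(e-ic); nrm=np.array([-u[1],u[0]])
            t=(P-ic)@u; dd=(P-ic)@nrm
            s=P[(t>6)&(t<np.linalg.norm(e-ic)-4)&(abs(dd)<2.5)]
            w=ray(c,s,.016)[:,:2]; v=cv2.fitLine(w.astype(np.float32),2,0,.01,.01).ravel(); print("line",len(s),v,"ang",np.degrees(np.arctan2(v[1],v[0])))
E
```

```text
dowels [[0.5195, 0.0792, 0.052], [0.5138, -0.0053, 0.052]] mid [0.5167 0.037  0.052 ] dist 0.0847 yaw of y-axis from world y -3.9
holes [[0.5433, -0.2883, 0.032], [0.5193, -0.3718, 0.032]] mid [ 0.5313 -0.3301  0.032 ] dist 0.0868 yaw of y-axis from world y -16.0
[[290, 243], [289, 262], [343, 266], [344, 245]] [[0.5437, 0.1068], [0.495, 0.1083], [0.4864, -0.0291], [0.5402, -0.0314]] ((316.76995849609375, 253.6705322265625), (55.304988861083984, 22.87088966369629), 4.635463237762451)
[[436, 234], [432, 253], [484, 267], [488, 247]] [[0.5716, -0.2684], [0.5222, -0.257], [0.4878, -0.3895], [0.5394, -0.4017]] ((460.2901306152344, 250.04248046875), (55.97142791748047, 22.243566513061523), 16.8583984375)
[[329, 192], [242, 212], [251, 257], [261, 255], [255, 219], [330, 202]] [[0.6825, 0.0079], [0.6259, 0.2346], [0.5082, 0.2074], [0.5137, 0.1819], [0.6078, 0.2002], [0.6556, 0.005]] ((289.9457092285156, 224.7680206298828), (46.71631622314453, 91.23665618896484), 76.82744598388672)
line 32 [ 0.24657197 -0.9691245   0.63302803  0.09751124] ang -75.72524
line 12 [0.96768624 0.25215733 0.5570065  0.19347547] ang 14.605207
```

All three check out: dowel spacing 84.7 mm and hole spacing 86.8 mm, both against 86.
- **Stop:** corner about (0.605,0.206), yaw about 14.4°. Home for the dowel half is about (0.596,0.131).
- **dowel_half:** (0.517,0.037), yaw about −3.7°.
- **hole_half:** (0.531,−0.330), yaw −16°.

I'll grip the lower half above batten height, on its −y shoulder.

Call:
jog_arm(deltas=[[0.0187,-0.0395,-0.004,0,0,-0.082,1],[0.0187,-0.0395,-0.004,0,0,-0.082,1],[0.0187,-0.0395,-0.004,0,0,-0.082,1],[0.0187,-0.0395,-0.004,0,0,-0.082,1],[0.0187,-0.0395,-0.004,0,0,-0.082,1],[0.0187,-0.0395,-0.004,0,0,-0.082,1],[0.0187,-0.0395,-0.004,0,0,-0.082,1],[0.0187,-0.0395,-0.004,0,0,-0.082,1]], newtons=25)

```text
t: 1.0
eef_pos: [0.3661, 0.3218, 0.1859]
tool_rot: [-0.0, 0.473, 0.881, 0.0]
contact_force: [1.1, 0.3, -0.2]
gripper_width: 0.999
grasp_force: 0.0
```

Call:
jog_arm(deltas=[[0.0187,-0.0395,-0.004,0,0,-0.082,1],[0.0187,-0.0395,-0.004,0,0,-0.082,1],[0.0187,-0.0395,-0.004,0,0,-0.082,1],[0.0187,-0.0395,-0.004,0,0,-0.082,1],[0.0187,-0.0395,-0.004,0,0,-0.082,1],[0.0187,-0.0395,-0.004,0,0,-0.082,1],[0.0187,-0.0395,-0.004,0,0,-0.082,1],[0.0187,-0.0395,-0.004,0,0,-0.082,1],[0,0,0,0,0,0,1]])

```text
t: 1.9
eef_pos: [0.5168, 0.0011, 0.154]
tool_rot: [0.002, 0.734, 0.679, -0.0]
contact_force: [-0.7, 0.1, -0.4]
gripper_width: 1.0
grasp_force: 0.0
```

```bash
cat >> h.py <<'E'
def st():
    o=bot.get_obs(); Rm=rot(o["tool_rot"]); y=Rm[:,1]
    print("t",round(o["t"],2),"p",o["eef_pos"].round(4),"yang",np.degrees(np.arctan2(y[1],y[0])).round(2),"z",Rm[:,2].round(3),"F",o["contact_force"].round(1),"M",o["torque"].round(2),"w",round(o["gripper_width"],3),"g",round(o["grasp_force"],1),"q7",o["q"][6].round(2))
def wrist(name):
    c=bot.read_camera("wrist"); cv2.imwrite(f"pics/{name}.png",c["img"][:,:,::-1]); return c
E
python3 - <<'E'
from h import *
st(); c=wrist("w1"); o=bot.get_obs()
print((np.array(c["eye"])-o["eef_pos"])@rot(o["tool_rot"]), rot(c["attitude"]).round(2).tolist())
E
```

```text
t 1.9 p [0.5168 0.0011 0.154 ] yang -4.45 z [ 0.002 -0.003 -1.   ] F [-0.7  0.1 -0.4] M [-0.01  0.05 -0.04] w 1.0 g 0.0 q7 0.01
[ 0.07218591  0.00184951 -0.15707619] [[1.0, -0.07, -0.02], [-0.08, -0.95, -0.3], [0.0, 0.3, -0.95]]
```

View pics/w1.png

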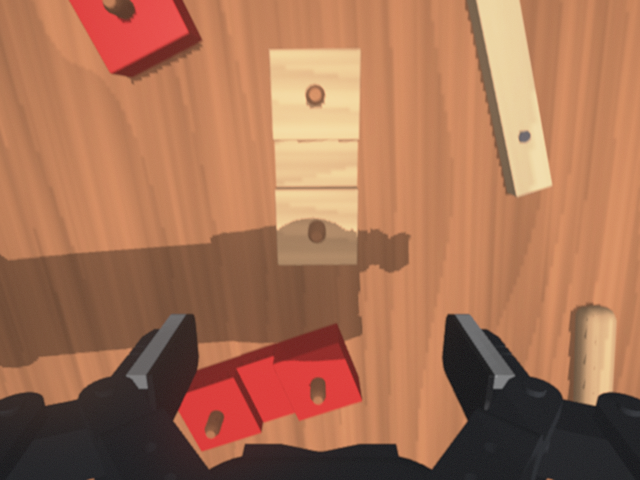

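The wrist view shows the pale block with dowel tips at (316,93) and (317,231), and the red decoy below at (270,390), clear of the block. The stop's long arm is at top right.

```bash
python3 - <<'E'
from h import *
c=bot.read_camera("wrist")
p=ray(c,[(316,93),(317,231)],.052); d=p[0]-p[1]; print(p.round(4).tolist(),p.mean(0),np.linalg.norm(d),np.degrees(np.arctan2(-d[0],d[1])))
print(ray(c,[(271,50),(359,50),(357,264),(279,265)],.032).round(4).tolist())
print("red near corner",ray(c,[(337,326)],.032),"batten end inner low/upper",ray(c,[(515,196),(471,2)],.016))
E
```

```text
[[0.5198, 0.0889, 0.052], [0.5143, 0.0057, 0.052]] [0.51705386 0.04728025 0.052     ] 0.0833463339013089 -3.8330490932927312
[[0.4942, 0.1162, 0.032], [0.5476, 0.1124, 0.032], [0.5401, -0.0262, 0.032], [0.4851, -0.023, 0.032]]
red near corner [[ 0.52306309 -0.07396971  0.032     ]] batten end inner low/upper [[0.65534343 0.01116284 0.016     ]
 [0.62001709 0.13671976 0.016     ]]
```

Call:
jog_arm(deltas=[[0,0.002,-0.03,0,0,0.005,1],[0,0.002,-0.03,0,0,0.005,1],[-0.001,0.002,-0.03,0,0,0,1],[0,0.001,-0.015,0,0,0,1],[0,0,-0.009,0,0,0,1],[0,0,0,0,0,0,0.6],[0,0,0,0,0,0,0.4],[0,0,0,0,0,0,0.4],[0,0,0,0,0,0,0.4],[0,0,0,0,0,0,0.4]], newtons=25)

```text
t: 3.0
eef_pos: [0.5147, 0.0146, 0.0405]
tool_rot: [0.0, 0.727, 0.687, 0.001]
contact_force: [1.0, -0.7, 0.1]
gripper_width: 0.399
grasp_force: 0.0
```

```bash
python3 - <<'E'
from h import *
st(); c=wrist("w2")
E
```

```text
t 3.0 p [0.5147 0.0146 0.0405] yang -3.27 z [ 0.001  0.    -1.   ] F [ 1.  -0.7  0.1] M [-0.01  0.07  0.03] w 0.399 g 0.0 q7 0.13
```

View pics/w2.png

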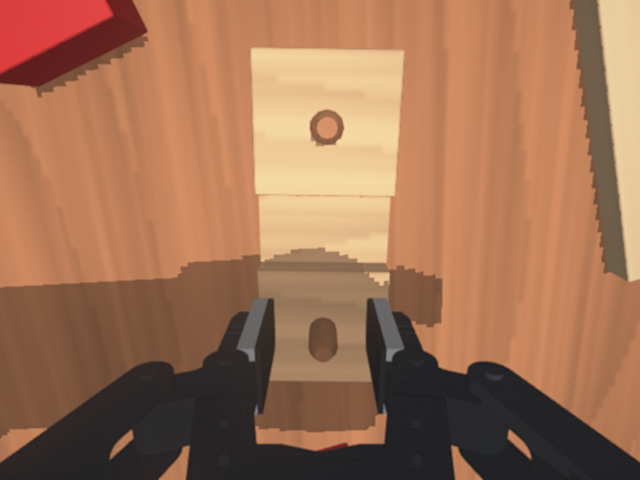

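The jaws closed to 0.4 with no grip force, and in the picture the pads at (262,300) to (380,410) overlap the block's top. They seem to be above the block. I'll check the tip height by projection.

```bash
python3 - <<'E'
from h import *
c=bot.read_camera("wrist"); o=bot.get_obs(); Rm=rot(o["tool_rot"]); p=o["eef_pos"]
for h in (.017,.034,.056):
  for r in (.008,.016,.022):
    P=[p+Rm@np.array([sx*.011,sy*h/2,r]) for sx in(1,-1) for sy in (1,-1)]
    print(h,r,proj(c,P).round().tolist())
print("block corners",ray(c,[(251,49),(403,50),(372,381),(260,270),(388,270)],.032).round(4).tolist())
E
```

```text
0.017 0.008 [[339.0, 270.0], [299.0, 270.0], [338.0, 317.0], [299.0, 317.0]]
0.017 0.016 [[338.0, 264.0], [299.0, 264.0], [338.0, 309.0], [300.0, 309.0]]
0.017 0.022 [[338.0, 259.0], [300.0, 259.0], [337.0, 303.0], [301.0, 303.0]]
0.034 0.008 [[359.0, 270.0], [278.0, 270.0], [358.0, 318.0], [280.0, 317.0]]
0.034 0.016 [[358.0, 264.0], [280.0, 264.0], [356.0, 309.0], [281.0, 309.0]]
0.034 0.022 [[357.0, 259.0], [281.0, 259.0], [355.0, 303.0], [283.0, 303.0]]
0.056 0.008 [[386.0, 270.0], [252.0, 270.0], [383.0, 318.0], [254.0, 317.0]]
0.056 0.016 [[383.0, 264.0], [255.0, 264.0], [381.0, 309.0], [257.0, 309.0]]
0.056 0.022 [[381.0, 259.0], [257.0, 259.0], [379.0, 303.0], [259.0, 303.0]]
block corners [[0.4955, 0.1121, 0.032], [0.5502, 0.1087, 0.032], [0.5363, -0.0302, 0.032], [0.4904, 0.0269, 0.032], [0.5441, 0.0239, 0.032]]
```

```bash
python3 - <<'E'
from h import *
c=bot.read_camera("side"); u=proj(c,[[.515,.01,.04]])[0].astype(int); print(u)
x,y=u-[70,55]
cv2.imwrite("pics/s1.png",cv2.resize(c["img"][y:y+110,x:x+140,::-1],None,fx=5,fy=5,interpolation=cv2.INTER_CUBIC))
E
```

```text
[325 242]
```

View pics/s1.png

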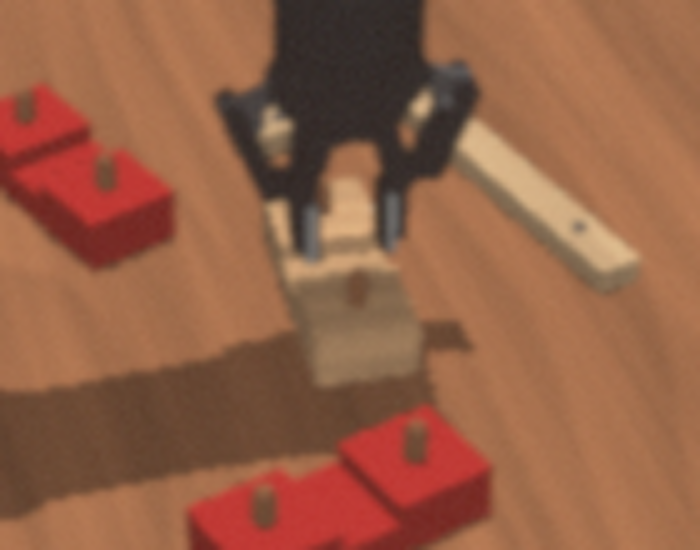

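The side crop shows the fingers over the block's shoulder or groove, tips at crop (310,260) and (395,245). I'll work out their height from those pixels.

```bash
python3 - <<'E'
from h import *
c=bot.read_camera("side"); st()
f=lambda x,y:((x+.5)/5-.5+255,(y+.5)/5-.5+187)
for z in(.02,.025,.032,.04): print(z,proj(c,[[.4977,.0146,z],[.5317,.0146,z]]).round(1).tolist(), ray(c,[f(310,262),f(393,250)],z)[:,:2].round(4).tolist())
print([f(310,262),f(393,250)])
p=ray(c,[f(357,275)],.052);print("front dowel tip",p, "dowel base",ray(c,[f(358,305)],.032))
print("front lower edge",ray(c,[f(318,387),f(418,375)],0),"front upper",ray(c,[f(305,318),f(418,310)],.032))
print("groove front edge",ray(c,[f(285,283),f(400,268)],.032))
E
```

```text
t 3.2 p [0.5144 0.0145 0.0401] yang -3.27 z [ 0.  0. -1.] F [ 0.3  0.5 -0.5] M [-0.02 -0.02  0.03] w 0.401 g 0.0 q7 0.13
0.02 [[318.6, 248.3], [330.8, 246.0]] [[0.5043, 0.0558], [0.551, 0.0532]]
0.025 [[318.6, 246.8], [330.8, 244.5]] [[0.5024, 0.0493], [0.5489, 0.0467]]
0.032 [[318.6, 244.7], [330.9, 242.4]] [[0.4998, 0.0402], [0.5458, 0.0376]]
0.04 [[318.6, 242.2], [330.9, 240.0]] [[0.4967, 0.0298], [0.5423, 0.0272]]
[(316.6, 239.0), (333.2, 236.6)]
front dowel tip [[ 0.51229921 -0.00376084  0.052     ]] dowel base [[ 0.51305894 -0.00348084  0.032     ]]
front lower edge [[ 4.84647126e-01 -2.48247553e-02  1.11022302e-16]
 [ 5.37812302e-01 -3.06774402e-02  0.00000000e+00]] front upper [[ 0.48333467 -0.00604222  0.032     ]
 [ 0.54178704 -0.01674301  0.032     ]]
groove front edge [[0.48176625 0.0261281  0.032     ]
 [0.54429952 0.02100995 0.032     ]]
```

Call:
jog_arm(deltas=[[0,-0.008,0,0,0,0,1],[0,0,0,0,0,0,1],[0,0,0,0,0,0,1],[0,0,0,0,0,0,1],[0,0,-0.008,0,0,0,1],[0,0,0,0,0,0,0.6],[0,0,0,0,0,0,0.6],[0,0,0,0,0,0,0.6],[0,0,0,0,0,0,0.6]])

```text
t: 4.1
eef_pos: [0.5143, 0.0065, 0.032]
tool_rot: [0.0, 0.727, 0.687, 0.0]
contact_force: [-0.2, 0.6, 0.3]
gripper_width: 0.602
grasp_force: 0.0
```

```bash
python3 - <<'E'
from h import *
st(); c=wrist("w3")
g=cv2.cvtColor(c["img"],cv2.COLOR_RGB2GRAY)
for r in (320,350,380): print(r,[int(v) for v in g[r,220:420:5]])
E
```

```text
t 4.1 p [0.5143 0.0065 0.032 ] yang -3.26 z [ 0. -0. -1.] F [-0.2  0.6  0.3] M [-0.08 -0.03 -0.02] w 0.602 g 0.0 q7 0.15
320 [93, 101, 100, 76, 47, 45, 62, 114, 136, 138, 137, 138, 138, 136, 137, 137, 136, 137, 73, 78, 79, 83, 81, 81, 136, 136, 135, 136, 136, 135, 134, 133, 134, 133, 75, 41, 40, 75, 102, 100]
350 [98, 40, 42, 43, 43, 43, 52, 92, 128, 128, 129, 130, 129, 130, 129, 128, 128, 129, 122, 92, 92, 94, 89, 122, 129, 128, 129, 129, 131, 127, 130, 130, 127, 129, 57, 32, 32, 33, 31, 34]
380 [39, 43, 38, 41, 35, 95, 95, 94, 90, 93, 91, 90, 93, 89, 87, 85, 90, 92, 95, 94, 93, 95, 95, 96, 96, 95, 95, 95, 99, 99, 93, 92, 93, 138, 137, 143, 28, 28, 34, 39]
```

Call:
jog_arm(deltas=[[0,0,0,0,0,0,0.9],[0,0,0,0,0,0,0.9],[0,0,0,0,0,0,0.9],[0,0,-0.007,0,0,0,0.9],[0,0,0,0,0,0,0.55],[0,0,0,0,0,0,0.55],[0,0,0,0,0,0,0.55],[0,0,0,0,0,0,0.55]])

```text
t: 4.95
eef_pos: [0.5143, 0.0065, 0.025]
tool_rot: [0.0, 0.727, 0.687, 0.0]
contact_force: [0.6, 0.2, 0.1]
gripper_width: 0.548
grasp_force: 0.0
```

```bash
python3 - <<'E'
from h import *
st(); a=wrist("w4")["img"][:,:,::-1]; c=bot.read_camera("side"); 
s=cv2.resize(c["img"][187:297,255:395,::-1],(400,314),interpolation=cv2.INTER_CUBIC)
b=a[180:480,120:520]; cv2.imwrite("pics/m4.png",np.hstack([b,s[:300]]))
E
```

```text
t 4.95 p [0.5143 0.0065 0.025 ] yang -3.27 z [ 0.  0. -1.] F [0.6 0.2 0.1] M [-0.   -0.09  0.04] w 0.548 g 0.0 q7 0.16
```

View pics/m4.png

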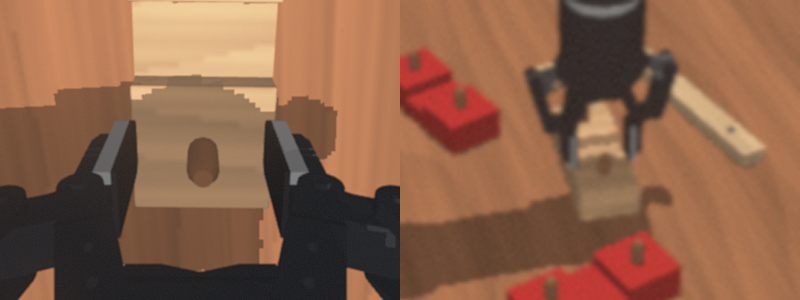

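The tips are still above the block, about 10 mm behind the reported TCP by both views. The empirical tip height counts here, so I'll go lower carefully and watch the force.

Call:
jog_arm(deltas=[[0,0,0,0,0,0,0.9],[0,0,0,0,0,0,0.9],[0,0,0,0,0,0,0.9],[0,0,-0.005,0,0,0,0.9],[0,0,-0.005,0,0,0,0.9],[0,0,0,0,0,0,0.55],[0,0,0,0,0,0,0.55],[0,0,0,0,0,0,0.55],[0,0,0,0,0,0,0.55]])

```text
t: 5.95
eef_pos: [0.5153, 0.0064, 0.0161]
tool_rot: [0.0, 0.727, 0.686, 0.001]
contact_force: [-1.1, 0.6, 12.8]
gripper_width: 0.555
grasp_force: 6.2
```

The pads are resting on the block's top (47 mm < 56 mm), so the tips sit about 16 mm behind the reported TCP. I'll lift, open and go down to suit.

Call:
jog_arm(deltas=[[0,0,0.01,0,0,0,0.55],[0,0,0,0,0,0,0.95],[0,0,0,0,0,0,0.95],[0,0,0,0,0,0,0.95],[0,0,-0.012,0,0,0,0.95],[0,0,-0.006,0,0,0,0.95],[0,0,0,0,0,0,0.95]])

```text
t: 6.65
eef_pos: [0.513, 0.0064, 0.0054]
tool_rot: [-0.001, 0.727, 0.687, -0.001]
contact_force: [1.2, 1.0, 0.6]
gripper_width: 0.952
grasp_force: 0.0
```

Call:
jog_arm(deltas=[[0,0,-0.005,0,0,0,0.95],[0,0,0,0,0,0,0.55],[0,0,0,0,0,0,0.5],[0,0,0,0,0,0,0.5],[0,0,0,0,0,0,0.5],[0,0,0,0,0,0,0.5]])

```text
t: 7.25
eef_pos: [0.5144, 0.0064, 0.002]
tool_rot: [0.0, 0.727, 0.687, 0.0]
contact_force: [-0.5, -0.6, -0.5]
gripper_width: 0.649
grasp_force: 26.8
```

```bash
python3 - <<'E'
from h import *
st()
E
```

```text
t 7.25 p [0.5144 0.0064 0.002 ] yang -3.27 z [ 0. -0. -1.] F [-0.5 -0.6 -0.5] M [-0.1  -0.14 -0.05] w 0.649 g 26.8 q7 0.18
```

Call:
jog_arm(deltas=[[0.008,0.0079,0,0,0,0.0316,0.5],[0.008,0.0079,0,0,0,0.0316,0.5],[0.008,0.0079,0,0,0,0.0316,0.5],[0.008,0.0079,0,0,0,0.0316,0.5],[0.008,0.0079,0,0,0,0.0316,0.5],[0.008,0.0079,0,0,0,0.0316,0.5],[0.008,0.0079,0,0,0,0.0316,0.5],[0.008,0.0079,0,0,0,0.0316,0.5],[0.008,0.0079,0,0,0,0.0316,0.5],[0.008,0.0079,0,0,0,0.0316,0.5]])

```text
t: 8.25
eef_pos: [0.5946, 0.0856, 0.0021]
tool_rot: [-0.0, 0.609, 0.793, -0.0]
contact_force: [-3.4, -4.0, 5.6]
gripper_width: 0.647
grasp_force: 27.4
```

Call:
jog_arm(deltas=[[0,0,0,0,0,0,0.5]])

```text
t: 8.35
eef_pos: [0.5962, 0.088, 0.0021]
tool_rot: [0.001, 0.608, 0.794, 0.001]
contact_force: [2.3, 1.5, 2.7]
gripper_width: 0.648
grasp_force: 27.1
```

```bash
python3 - <<'E'
from h import *
st(); a=wrist("w5"); c=bot.read_camera("top")
cv2.imwrite("pics/m5.png",np.hstack([a["img"][:,140:540,::-1],cv2.resize(c["img"][170:290,235:335,::-1],(400,480),interpolation=cv2.INTER_CUBIC)]))
E
```

```text
t 8.35 p [0.5962 0.088  0.0021] yang 15.04 z [ 0.003  0.002 -1.   ] F [2.3 1.5 2.7] M [ 0.35 -0.3  -0.04] w 0.648 g 27.1 q7 0.29
```

View pics/m5.png

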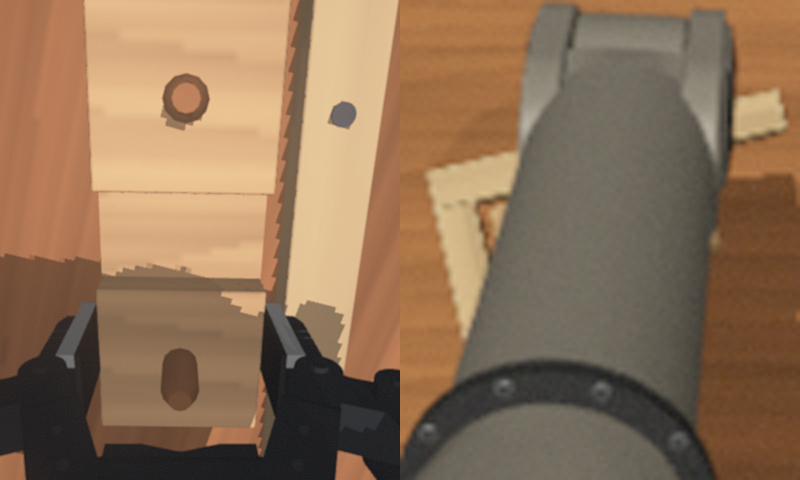

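The wrist view shows the block held between the pads, with a narrow gap to the long batten. Block edge runs (430,0)–(405,290), batten edge (452,0)–(427,300) in full-image pixels.

```bash
python3 - <<'E'
from h import *
c=bot.read_camera("wrist"); g=c["img"].astype(float)
hsv=cv2.cvtColor(c["img"],cv2.COLOR_RGB2HSV)
def fit(f,rows,z):
    pts=np.array([(f(r),r) for r in rows if f(r) is not None],float)
    w=ray(c,pts,z)[:,:2]; v=cv2.fitLine(w.astype(np.float32),cv2.DIST_HUBER,0,.01,.01).ravel()
    return np.degrees(np.arctan2(-v[0],v[1]))if v[1]>0 else np.degrees(np.arctan2(v[0],-v[1])), v[2:],v[:2],len(pts)
V=hsv[:,:,1].astype(int); 
m=(V<115)&(hsv[:,:,2]>150)   # pale
for r in (20,100,160): print(r,V[r,400:470:4].tolist(),hsv[r,400:470:4,2].tolist())
E
```

```text
20 [103, 103, 102, 104, 103, 102, 102, 105, 132, 132, 118, 87, 87, 88, 92, 86, 86, 85] [221, 221, 219, 219, 220, 219, 219, 199, 184, 178, 121, 105, 105, 110, 220, 227, 227, 227]
100 [98, 98, 99, 98, 99, 100, 131, 131, 124, 90, 91, 91, 94, 85, 85, 83, 85, 84] [231, 230, 230, 230, 229, 227, 181, 185, 132, 111, 115, 115, 218, 228, 227, 228, 228, 229]
160 [100, 99, 100, 100, 106, 130, 130, 121, 92, 92, 90, 87, 86, 84, 84, 84, 84, 84] [227, 227, 228, 227, 216, 186, 184, 139, 119, 117, 150, 228, 229, 229, 229, 228, 229, 229]
```

```bash
python3 - <<'E'
from h import *
c=bot.read_camera("wrist"); h=cv2.cvtColor(c["img"],cv2.COLOR_RGB2HSV).astype(int)
B=[];T=[]
for r in range(5,185,6):
    s=(h[r,380:480,1]<115)&(h[r,380:480,2]>165)
    i=np.argmin(s); B.append((380+i-.5,r)); j=len(s)-1-np.argmin(s[::-1]); T.append((380+j+.5,r))
def L(P,z):
    w=ray(c,P,z)[:,:2]; v=cv2.fitLine(w.astype(np.float32),4,0,.01,.01).ravel(); u=v[:2]*np.sign(v[1]); return u,v[2:]
u,p=L(B,.032); u2,p2=L(T,.016); n=np.array([u2[1],-u2[0]])
print("block yaw",np.degrees(np.arctan2(-u[0],u[1])),"batten",np.degrees(np.arctan2(-u2[0],u2[1])),"gap",(p2-p)@n, "tool",); st()
# block near/far corner and end
print("dowels",ray(c,[(325,97),(320,400)],.052).round(4))
E
```

```text
block yaw 13.831343 batten 14.337084 gap 0.011890448 tool
t 8.55 p [0.5948 0.0866 0.0021] yang 14.86 z [ 0.001  0.001 -1.   ] F [2.1 1.2 1.8] M [ 0.35 -0.25 -0.11] w 0.648 g 27.1 q7 0.29
dowels [[0.5765 0.1627 0.052 ]
 [0.5976 0.0788 0.052 ]]
```

Call:
jog_arm(deltas=[[0.003,0.0007,0,0,0,0.005,0.5],[0.003,0.0007,0,0,0,0.004,0.5],[0.003,0.0007,0,0,0,0,0.5],[0.003,0.0007,0,0,0,0,0.5],[0.002,0.0005,0,0,0,0,0.5],[0,0,0,0,0,0,0.5]])

```text
t: 9.15
eef_pos: [0.6061, 0.0881, 0.0019]
tool_rot: [-0.001, 0.606, 0.795, -0.001]
contact_force: [-4.9, -0.6, 8.6]
gripper_width: 0.648
grasp_force: 26.7
```

Call:
jog_arm(deltas=[[-0.0007,0.003,0,0,0,0,0.5],[-0.0007,0.003,0,0,0,0,0.5],[-0.0007,0.003,0,0,0,0,0.5],[-0.0007,0.003,0,0,0,0,0.5],[0,0,0,0,0,0,0.5]])

```text
t: 9.65
eef_pos: [0.6048, 0.0982, 0.002]
tool_rot: [0.0, 0.607, 0.795, -0.001]
contact_force: [-0.8, -5.8, 5.5]
gripper_width: 0.65
grasp_force: 26.7
```

Call:
jog_arm(deltas=[[-0.0005,0.002,0,0,0,0,0.5],[-0.0005,0.002,0,0,0,0,0.5],[0,0,0,0,0,0,0.5]])

```text
t: 9.95
eef_pos: [0.6043, 0.0998, 0.0019]
tool_rot: [0.001, 0.608, 0.794, -0.002]
contact_force: [0.3, -9.6, 3.8]
gripper_width: 0.651
grasp_force: 26.4
```

Call:
jog_arm(deltas=[[0.003,0.001,0,0,0,0,0.5],[0,0,0,0,0,0,0.5]])

```text
t: 10.15
eef_pos: [0.6043, 0.0998, 0.0019]
tool_rot: [-0.001, 0.608, 0.794, -0.004]
contact_force: [-9.3, -13.0, 15.5]
gripper_width: 0.644
grasp_force: 27.6
```

```bash
cat > gap.py <<'E'
from h import *
c=bot.read_camera("wrist"); h=cv2.cvtColor(c["img"],cv2.COLOR_RGB2HSV).astype(int)
st(); wrist("w6")
for r in (10,60,110,150): print(r,h[r,380:480:4,1].tolist(),h[r,380:480:4,2].tolist())
E
python3 gap.py
```

```text
t 10.2 p [0.6043 0.0998 0.0019] yang 15.12 z [-0.006 -0.006 -1.   ] F [ -9.1 -12.9  13.7] M [-2.48  1.78  0.05] w 0.647 g 27.5 q7 0.27
10 [101, 101, 100, 102, 101, 101, 101, 102, 102, 103, 103, 101, 98, 87, 86, 85, 85, 84, 85, 85, 85, 85, 87, 87, 88] [224, 224, 224, 223, 223, 222, 223, 223, 222, 222, 222, 222, 208, 228, 229, 228, 229, 228, 228, 228, 226, 225, 223, 222, 222]
60 [103, 104, 104, 103, 102, 104, 104, 102, 104, 102, 104, 97, 85, 85, 83, 85, 84, 85, 87, 86, 86, 87, 87, 86, 86] [220, 218, 220, 220, 220, 219, 220, 220, 219, 219, 218, 210, 230, 230, 230, 230, 230, 229, 228, 228, 226, 225, 223, 225, 226]
110 [99, 96, 95, 96, 96, 95, 96, 95, 96, 95, 95, 84, 84, 83, 84, 84, 83, 87, 85, 86, 86, 87, 86, 88, 88] [233, 233, 234, 233, 233, 233, 233, 233, 234, 233, 219, 231, 230, 231, 230, 230, 230, 229, 227, 227, 225, 226, 225, 226, 227]
150 [100, 100, 100, 101, 101, 102, 102, 102, 100, 104, 84, 83, 83, 93, 78, 19, 21, 17, 20, 18, 86, 87, 86, 87, 87] [226, 226, 226, 227, 227, 226, 226, 226, 226, 209, 230, 230, 231, 213, 140, 120, 119, 118, 117, 113, 226, 226, 226, 226, 226]
```

Both battens push back (−9 N in x, −13 N in y) and no gap shows, so the block is home. I'll ease off, open and rise.

Call:
jog_arm(deltas=[[-0.001,-0.002,0,0,0,0,0.5],[0,0,0,0,0,0,0.95],[0,0,0,0,0,0,0.95],[0,0,0,0,0,0,0.95],[0,0,0.02,0,0,0,0.95],[0,0,0.03,0,0,0,0.95],[0,0,0.04,0,0,0,0.95],[0,0,0.04,0,0,0,0.95],[0,0,0,0,0,0,0.95]])

```text
t: 11.15
eef_pos: [0.6104, 0.1049, 0.1376]
tool_rot: [0.003, 0.606, 0.795, 0.004]
contact_force: [-0.3, 0.2, -0.5]
gripper_width: 0.949
grasp_force: 0.0
```

```bash
python3 - <<'E'
from h import *
st(); a=wrist("w7")
E
```

```text
t 11.15 p [0.6104 0.1049 0.1376] yang 15.38 z [ 0.01   0.003 -1.   ] F [-0.3  0.2 -0.5] M [ 0.01 -0.05  0.02] w 0.949 g 0.0 q7 0.21
```

View pics/w7.png

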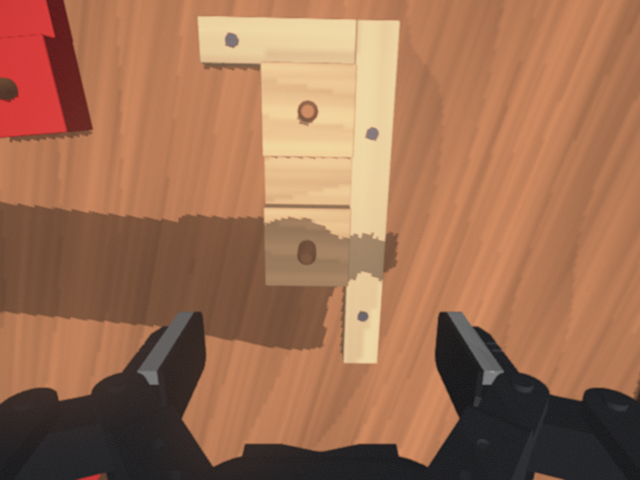

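The view shows the lower half flush in the corner, with dowel tips at (307,110) and (306,257). I'll measure those and move above the hole half.

```bash
python3 - <<'E'
from h import *
c=bot.read_camera("wrist"); g=cv2.cvtColor(c["img"],cv2.COLOR_RGB2GRAY)
def blob(x,y,r=18):
    w=g[y-r:y+r,x-r:x+r]; t,b=cv2.threshold(w,0,255,cv2.THRESH_BINARY_INV+cv2.THRESH_OTSU)
    k=max(cv2.findContours(b,0,2)[0],key=cv2.contourArea); print(t,cv2.contourArea(k),cv2.boundingRect(k)); (cx,cy),a,_=cv2.fitEllipse(k); print("ell",cx+x-r,cy+y-r,a)
blob(307,110); blob(306,250)
print(g[95:128:2,307].tolist(), g[110,290:326:2].tolist(), g[230:275:2,306].tolist(),g[256,290:324:2].tolist())
o=bot.get_obs(); Rm=rot(o["tool_rot"]); p=ray(c,[(307.5,110),(306.5,257)],.052); print(p.round(4),(p-o["eef_pos"])@Rm); st()
E
```

```text
166.0 372.0 (12, 9, 21, 25)
ell 310.1263313293457 112.85410118103027 (20.611980438232422, 24.049673080444336)
108.0 366.0 (12, 10, 19, 25)
ell 309.55245208740234 254.46744918823242 (19.41570281982422, 25.25497055053711)
[197, 198, 201, 178, 111, 116, 141, 157, 157, 158, 155, 132, 98, 102, 133, 155, 198] [212, 213, 213, 212, 214, 187, 109, 123, 154, 158, 156, 156, 156, 148, 113, 124, 200, 212] [124, 122, 124, 125, 127, 129, 112, 87, 84, 84, 86, 86, 87, 93, 97, 96, 96, 93, 104, 129, 130, 130, 133] [133, 133, 134, 134, 133, 102, 81, 85, 93, 94, 96, 92, 86, 82, 95, 131, 138]
[[0.5828 0.1759 0.052 ]
 [0.6041 0.0938 0.052 ]] [[ 0.07496992 -0.00460508  0.08078492]
 [-0.00981856 -0.00587189  0.08072653]]
t 11.25 p [0.607  0.1047 0.1327] yang 15.41 z [ 0.002  0.001 -1.   ] F [-0.1  0.6 -0.3] M [ 0.01 -0.01  0.05] w 0.948 g 0.0 q7 0.21
```

Call:
jog_arm(deltas=[[-0.0073,-0.0387,0,0,0,-0.0457,0.95],[-0.0073,-0.0387,0,0,0,-0.0457,0.95],[-0.0073,-0.0387,0,0,0,-0.0457,0.95],[-0.0073,-0.0387,0,0,0,-0.0457,0.95],[-0.0073,-0.0387,0,0,0,-0.0457,0.95],[-0.0073,-0.0387,0,0,0,-0.0457,0.95],[-0.0073,-0.0387,0,0,0,-0.0457,0.95],[-0.0073,-0.0387,0,0,0,-0.0457,0.95]])

```text
t: 12.05
eef_pos: [0.5467, -0.2065, 0.1302]
tool_rot: [-0.001, 0.741, 0.671, -0.001]
contact_force: [0.5, -0.3, -0.4]
gripper_width: 0.951
grasp_force: 0.0
```

Call:
jog_arm(deltas=[[-0.0073,-0.0387,-0.005,0,0,-0.0457,1],[-0.0073,-0.0387,-0.005,0,0,-0.0457,1],[-0.0073,-0.0387,-0.005,0,0,-0.0457,1],[-0.0073,-0.0387,-0.005,0,0,-0.0457,1],[0,0,0,0,0,0,1],[0,0,0,0,0,0,1]])

```text
t: 12.65
eef_pos: [0.5175, -0.3607, 0.1101]
tool_rot: [-0.001, 0.799, 0.601, -0.001]
contact_force: [0.6, 0.7, -0.1]
gripper_width: 1.001
grasp_force: 0.0
```

```bash
python3 - <<'E'
from h import *
c=wrist("w8"); st(); o=bot.get_obs(); Rm=rot(o["tool_rot"])
g=cv2.cvtColor(c["img"],cv2.COLOR_RGB2GRAY); h=cv2.cvtColor(c["img"],cv2.COLOR_RGB2HSV)
b=cv2.inRange(h,(8,40,60),(28,130,255)); b=cv2.morphologyEx(b,cv2.MORPH_OPEN,np.ones((5,5)))
cs,hi=cv2.findContours(b,cv2.RETR_CCOMP,2)
for k,q in zip(cs,hi[0]):
    a=cv2.contourArea(k)
    if a>4000: print("outer",a,cv2.minAreaRect(k))
    elif a>60 and q[3]>=0: print("inner",a,cv2.boundingRect(k),k.mean(0))
print(proj(c,[[.5433,-.2883,.032],[.5193,-.3718,.032]]))
E
```

```text
t 12.7 p [ 0.5184 -0.3593  0.1103] yang -16.03 z [-0.002  0.002 -1.   ] F [-0.7  0.4  0.1] M [ 0.04  0.01 -0.  ] w 1.001 g 0.0 q7 0.56
outer 30089.5 ((315.56951904296875, 188.2779083251953), (291.5127868652344, 155.75047302246094), 86.13082122802734)
inner 69.5 (380, 247, 15, 19) [[388.375      256.66666667]]
inner 336.5 (317, 94, 23, 22) [[328.75757576 103.03030303]]
[[328.73431202 107.34329207]
 [328.01486208 260.82754847]]
```

```bash
python3 - <<'E'
from h import *
c=bot.read_camera("wrist"); st(); o=bot.get_obs(); Rm=rot(o["tool_rot"])
g=cv2.cvtColor(c["img"],cv2.COLOR_RGB2GRAY)
P=[]
for x,y in ((328,104),(328,255)):
    r=24; w=g[y-r:y+r,x-r:x+r]; b=(w<.8*np.median(w)).astype(np.uint8)
    k=max(cv2.findContours(b,0,2)[0],key=cv2.contourArea); bb=cv2.boundingRect(k); e=cv2.fitEllipse(k)
    print(bb,cv2.contourArea(k),e); P.append((bb[0]+(bb[2]-1)/2+x-r,bb[1]+(bb[3]-1)/2+y-r))
    print(w[:,r].tolist())
p=ray(c,P,.032); d=p[0]-p[1]; m=p.mean(0)
print(P,p.round(4),np.linalg.norm(d),"yaw",np.degrees(np.arctan2(-d[0],d[1])),"mid",m,"tool",(m-o["eef_pos"])@Rm)
E
```

```text
t 12.75 p [ 0.519  -0.3586  0.1106] yang -15.95 z [-0.001  0.002 -1.   ] F [0.4 0.9 1.3] M [ 0.03 -0.05  0.01] w 0.996 g 0.0 q7 0.56
(10, 11, 27, 28) 265.5 ((23.415687561035156, 25.45543670654297), (24.306028366088867, 27.28455352783203), 9.97889518737793)
[207, 205, 204, 204, 201, 191, 169, 152, 155, 158, 157, 147, 128, 110, 110, 116, 116, 115, 117, 114, 124, 144, 159, 163, 163, 162, 162, 161, 162, 163, 161, 162, 162, 161, 160, 161, 160, 158, 152, 157, 182, 195, 197, 193, 187, 196, 209, 215]
(11, 15, 23, 18) 176.5 ((21.15785789489746, 24.121164321899414), (15.442811965942383, 22.817392349243164), 84.20658111572266)
[152, 138, 136, 137, 137, 137, 136, 137, 136, 134, 130, 126, 119, 115, 113, 106, 104, 105, 105, 105, 106, 107, 108, 108, 108, 106, 107, 106, 109, 107, 109, 110, 109, 109, 111, 112, 118, 129, 136, 136, 135, 134, 133, 134, 136, 138, 139, 141]
[(327.0, 104.5), (326.0, 254.5)] [[ 0.5437 -0.2851  0.032 ]
 [ 0.5203 -0.3663  0.032 ]] 0.08445180954964021 yaw -16.08835499404746 mid [ 0.53197838 -0.32568756  0.032     ] tool [0.03512017 0.00353563 0.07869308]
```

The hole half is consistent with the top view: spacing, yaw −16.1°. Now I go to its centre, descend and grip.

Call:
jog_arm(deltas=[[0.006,0.015,-0.02,0,0,0,1],[0.006,0.015,-0.02,0,0,0,1],[0,0,-0.03,0,0,0,1],[0,0,-0.025,0,0,0,1],[0,0,-0.015,0,0,0,1],[0,0,-0.005,0,0,0,1],[0,0,0,0,0,0,1]], newtons=60)

```text
t: 13.45
eef_pos: [0.531, -0.33, -0.0033]
tool_rot: [-0.0, 0.799, 0.602, -0.0]
contact_force: [0.1, -0.1, -0.1]
gripper_width: 1.0
grasp_force: 0.0
```

Call:
jog_arm(deltas=[[0,0,-0.003,0,0,0,1],[0,0,0,0,0,0,0.5],[0,0,0,0,0,0,0.5],[0,0,0,0,0,0,0.5],[0,0,0,0,0,0,0.5],[0,0,0,0,0,0,0.5]])

```text
t: 14.05
eef_pos: [0.5314, -0.3311, -0.0051]
tool_rot: [0.001, 0.799, 0.601, 0.0]
contact_force: [0.1, 0.4, 6.2]
gripper_width: 0.644
grasp_force: 65.3
```

```bash
python3 -c "
from h import *
st()"
```

```text
t 14.05 p [ 0.5314 -0.3311 -0.0051] yang -16.08 z [ 0.001 -0.001 -1.   ] F [0.1 0.4 6.2] M [0.17 0.31 0.02] w 0.644 g 65.3 q7 0.59
```

Gripped at 55 mm with 65 N. Lift, and carry over the dowels.

Call:
jog_arm(deltas=[[0,0,0.015,0,0,0,0.5],[0,0,0.025,0,0,0,0.5],[0,0,0.03,0,0,0,0.5],[0,0,0.03,0,0,0,0.5],[0.0054,0.0384,0,0,0,0.0451,0.5],[0.0054,0.0384,0,0,0,0.0451,0.5],[0.0054,0.0384,0,0,0,0.0451,0.5],[0.0054,0.0384,0,0,0,0.0451,0.5],[0.0054,0.0384,0,0,0,0.0451,0.5],[0.0054,0.0384,0,0,0,0.0451,0.5]])

```text
t: 15.05
eef_pos: [0.5631, -0.0987, 0.0947]
tool_rot: [0.0, 0.71, 0.704, 0.0]
contact_force: [0.8, 0.3, -1.3]
gripper_width: 0.642
grasp_force: 64.3
```

Call:
jog_arm(deltas=[[0.0054,0.0384,0,0,0,0.0451,0.5],[0.0054,0.0384,0,0,0,0.0451,0.5],[0.0054,0.0384,0,0,0,0.0451,0.5],[0.0054,0.0384,0,0,0,0.0451,0.5],[0.0054,0.0384,0,0,0,0.0451,0.5],[0.0054,0.0384,0,0,0,0.0451,0.5],[0,0,0,0,0,0,0.5],[0,0,0,0,0,0,0.5],[0,0,0,0,0,0,0.5]])

```text
t: 15.95
eef_pos: [0.5954, 0.1287, 0.0943]
tool_rot: [0.0, 0.61, 0.793, -0.0]
contact_force: [-0.9, -0.8, -1.3]
gripper_width: 0.639
grasp_force: 64.3
```

```bash
python3 - <<'E'
from h import *
c=wrist("w9"); st(); o=bot.get_obs(); Rm=rot(o["tool_rot"]); zt=o["eef_pos"][2]+.0051+.032+.0015
g=cv2.cvtColor(c["img"],cv2.COLOR_RGB2GRAY)
q=o["eef_pos"]+Rm@np.array([.0053,0,0]); q[2]=zt
e=proj(c,[q+Rm@np.array([.043,0,0]),q-Rm@np.array([.043,0,0])]); print(e)
for x,y in e.astype(int):
    for yy in range(y-40,y+44,4):
        if 0<=yy<480: print(yy,g[yy,x-36:x+40:4].tolist())
E
```

```text
t 16.0 p [0.5955 0.1284 0.0942] yang 14.8 z [-0.    -0.001 -1.   ] F [-0.4 -1.2 -1.6] M [-0.03 -0.04  0.05] w 0.644 g 64.3 q7 0.19
[[318.62414388 208.70631677]
 [318.43097188 450.3804614 ]]
168 [187, 186, 187, 187, 187, 187, 188, 188, 189, 189, 188, 188, 189, 189, 189, 190, 189, 188, 189]
172 [183, 185, 184, 184, 184, 183, 185, 185, 185, 186, 186, 185, 186, 186, 184, 183, 185, 185, 186]
176 [181, 181, 183, 182, 182, 183, 184, 183, 182, 183, 183, 184, 184, 183, 183, 182, 179, 178, 179]
180 [177, 182, 182, 183, 182, 183, 184, 160, 150, 142, 141, 133, 158, 183, 182, 184, 184, 183, 183]
184 [182, 181, 183, 182, 184, 151, 141, 142, 144, 142, 141, 141, 141, 135, 145, 187, 185, 186, 185]
188 [181, 183, 183, 183, 141, 144, 145, 143, 177, 184, 165, 133, 142, 143, 144, 146, 186, 185, 186]
192 [181, 184, 185, 150, 146, 146, 178, 196, 195, 196, 136, 131, 129, 137, 145, 131, 122, 189, 187]
196 [186, 183, 151, 150, 149, 136, 193, 200, 137, 172, 130, 132, 131, 131, 133, 147, 149, 155, 189]
200 [187, 187, 140, 153, 136, 127, 135, 134, 136, 137, 135, 137, 135, 136, 124, 130, 149, 151, 190]
204 [188, 
[... 2077 characters left out ...]
 89, 90, 90, 90, 92, 91, 91, 87, 86, 95, 72, 51, 35]
450 [35, 36, 36, 34, 34, 35, 33, 46, 72, 83, 84, 72, 49, 32, 34, 31, 32, 33, 32]
454 [36, 34, 36, 38, 35, 33, 34, 34, 34, 37, 37, 31, 32, 34, 33, 31, 34, 31, 33]
458 [34, 30, 33, 33, 35, 28, 30, 29, 32, 29, 35, 28, 30, 31, 31, 29, 31, 28, 32]
462 [33, 33, 35, 28, 34, 34, 32, 31, 34, 32, 31, 35, 32, 28, 31, 33, 32, 35, 30]
466 [34, 34, 29, 34, 35, 31, 30, 33, 29, 31, 33, 28, 32, 34, 31, 32, 31, 30, 31]
470 [30, 32, 34, 30, 34, 31, 30, 35, 35, 34, 30, 31, 32, 31, 32, 31, 32, 33, 27]
474 [34, 32, 29, 32, 32, 32, 30, 31, 32, 35, 34, 30, 32, 35, 28, 29, 30, 32, 33]
478 [31, 34, 33, 31, 34, 29, 32, 29, 31, 36, 34, 31, 32, 36, 28, 30, 32, 27, 30]
```

Call:
jog_arm(deltas=[[0.001,0.0014,-0.01,0,0,0,0.5],[0,0,-0.015,0,0,0,0.5],[0,0,-0.012,0,0,0,0.5],[0,0,-0.005,0,0,0,0.5],[0,0,-0.003,0,0,0,0.5],[0,0,-0.002,0,0,0,0.5],[0,0,-0.002,0,0,0,0.5],[0,0,0,0,0,0,0.5]])

```text
t: 16.8
eef_pos: [0.5967, 0.1316, 0.045]
tool_rot: [0.0, 0.609, 0.793, 0.0]
contact_force: [-0.9, -0.0, -1.5]
gripper_width: 0.64
grasp_force: 64.3
```

Call:
jog_arm(deltas=[[0,-0.0007,-0.002,0,0,0,0.5],[0,0,-0.002,0,0,0,0.5],[0,0,-0.002,0,0,0,0.5],[0,0,0,0,0,0,0.5]])

```text
t: 17.2
eef_pos: [0.5964, 0.1309, 0.0386]
tool_rot: [-0.0, 0.609, 0.793, -0.0]
contact_force: [-0.4, -0.3, -2.2]
gripper_width: 0.641
grasp_force: 64.3
```

The underside is now below the dowel tips with no resistance, so the dowels are in the holes. Continuing down.

Call:
jog_arm(deltas=[[0,0,-0.003,0,0,0,0.5],[0,0,-0.003,0,0,0,0.5],[0,0,-0.002,0,0,0,0.5],[0,0,-0.002,0,0,0,0.5],[0,0,0,0,0,0,0.5]])

```text
t: 17.7
eef_pos: [0.5964, 0.1308, 0.0285]
tool_rot: [-0.0, 0.609, 0.793, -0.0]
contact_force: [-0.0, 0.1, -1.8]
gripper_width: 0.638
grasp_force: 64.3
```

Call:
jog_arm(deltas=[[0,0,-0.001,0,0,0,0.5],[0,0,-0.001,0,0,0,0.5],[0,0,0,0,0,0,0.5]])

```text
t: 18.0
eef_pos: [0.5967, 0.1309, 0.027]
tool_rot: [0.0, 0.609, 0.793, 0.0]
contact_force: [-0.1, -0.3, -1.2]
gripper_width: 0.641
grasp_force: 64.3
```

Call:
jog_arm(deltas=[[0,0,-0.001,0,0,0,0.5],[0,0,-0.001,0,0,0,0.5],[0,0,0,0,0,0,0.5]])

```text
t: 18.3
eef_pos: [0.5967, 0.1309, 0.0269]
tool_rot: [-0.0, 0.609, 0.793, 0.0]
contact_force: [-7.6, -0.5, 17.6]
gripper_width: 0.643
grasp_force: 66.5
```

Call:
jog_arm(deltas=[[0,0,-0.001,0,0,0,0.5],[0,0,0,0,0,0,0.5]])

```text
t: 18.5
eef_pos: [0.5968, 0.1309, 0.0269]
tool_rot: [-0.001, 0.609, 0.793, 0.001]
contact_force: [-12.0, -0.7, 25.9]
gripper_width: 0.641
grasp_force: 67.6
```

The joint closed at the predicted height (0.0269). I'll ease to about 15 N and take out the sideways force.

Call:
jog_arm(deltas=[[-0.0007,0,0.001,0,0,0,0.5],[0,0,0,0,0,0,0.5],[0,0,0,0,0,0,0.5]])

```text
t: 18.8
eef_pos: [0.5968, 0.1309, 0.0269]
tool_rot: [0.0, 0.609, 0.793, 0.001]
contact_force: [-4.1, -1.2, 14.9]
gripper_width: 0.646
grasp_force: 66.3
```

```bash
python3 - <<'E'
from h import *
st()
c=bot.read_camera("side"); u=proj(c,[[.596,.13,.04]])[0].astype(int)
x,y=u-[50,37]; a=bot.read_camera("wrist")["img"][:,120:520,::-1]
s=cv2.resize(c["img"][y:y+75,x:x+63,::-1],(400,480),interpolation=cv2.INTER_CUBIC)
cv2.imwrite("pics/m9.png",np.hstack([a,s])); st()
E
```

```text
t 18.8 p [0.5968 0.1309 0.0269] yang 14.93 z [ 0.001  0.001 -1.   ] F [-4.1 -1.2 14.9] M [-0.26  1.11  0.06] w 0.646 g 66.3 q7 0.22
t 18.9 p [0.5967 0.1309 0.0269] yang 14.93 z [ 0.001  0.001 -1.   ] F [-3.9 -1.1 15.6] M [-0.22  1.11  0.01] w 0.639 g 66.3 q7 0.22
```

View pics/m9.png

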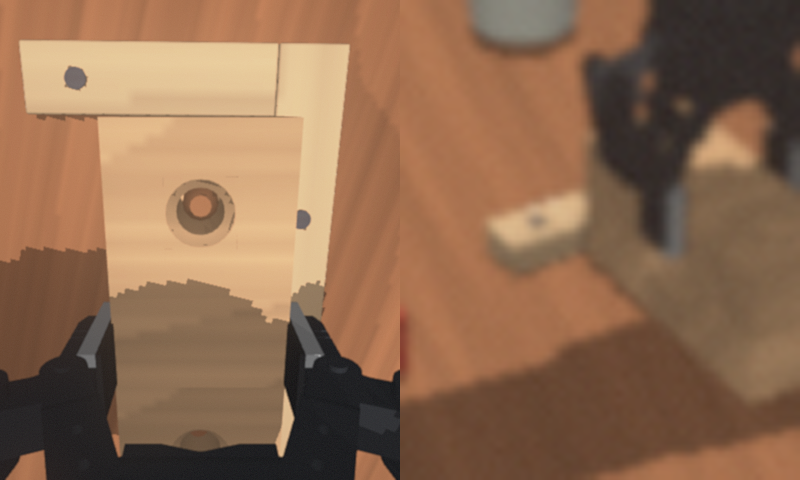

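The last view shows the dowel tip inside the hole at (200,205) and the head square against both battens. The arm is pressing at 15 N, with a slight 4 N push toward the batten. Handing in.

```bash
python3 -c "
from h import *
st(); print(bot.hand_in())"
```

```text
t 18.9 p [0.5967 0.1309 0.0269] yang 14.93 z [ 0.001  0.001 -1.   ] F [-3.9 -1.1 15.6] M [-0.22  1.11  0.01] w 0.639 g 66.3 q7 0.22
the job is handed in; nothing more can be done
None
```

I slid the dowel half home into the corner and closed the hole half fully onto the dowels, then handed the job in at 18.9 s while pressing down with about 15 N (plus about 4 N sideways, into the long batten); the hand-in returned no verdict.

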